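Unlock the processor blade and hold it out for a blade check

ROBOT

A 6-joint arm with a two-finger parallel gripper is mounted at the origin on the work surface. World frame = base frame: x ahead of the robot, y to its left, z up, the work surface at z = 0. Lengths are in m, angles in rad, forces in N, time in s.
With the tool pointing down it reaches from about 0.375 to 0.9 m from the base axis. Payload 3.1 kg.
Tool frame: the origin (TCP) lies between the finger pads, 19 mm behind the fingertips; this is the grasp point; z points along the fingers, y is the line along which they close (so a half turn about z gives the same grasp; the last joint's range is limited). The gripper opens to 85 mm and grips with 20 to 120 N. Pads are 22 mm wide; open, the fingers measure 114 mm over their backs; the gripper's body (76 mm by 85 mm) begins 54 mm behind the grasp point. The pads swing forward as they close: fully open they stand 13 mm farther back than shut.
Start: joints at [-1.349, 0.527, 1.433, -0, 1.181, -0.178], TCP at [0.243, -0.576, 0.25] pointing down, gripper open.
Joint ranges: [-3.08, 3.08], [-0.75, 2.2], [0.22, 2.44], [-1.43, 4.57], [0, 2.65], [-2.85, 2.85]. Speed limits (rad/s): [2.79, 2.79, 3.14, 3.14, 3.14, 3.14].

INTERFACE

Orientations are given as a unit quaternion [x, y, z, w].
In Python, from station import manip gives the robot as it stands.
- The arm moves only by the shell command python3 -m crank 'ROWS' [FORCE]. ROWS is JSON, a list of rows, each an object with "dp": the shift along the tool's x, y, z normalised to -1 to 1, where 1 is 50 cm, a list of three; "delta_rot": the turn, a rotation vector about the tool's x, y, z normalised to -1 to 1, where 1 is 2 pi rad, a list of three; "fingers": the opening, from -1 (shut) to 1 (fully open). A call has 1 to 12 rows; each row shifts and turns the commanded pose from where the row before left it, along the tool's axes as they then stand; what a row does not reach is not made up. A row lasts 1/12 s, in which the tool goes at most 41.7 mm and 7.16 degrees, less where a joint would pass 70% of its speed; a pose out of reach is approached as far as the arm can. A call with a number of a shift or a turn outside -1 to 1 is refused whole. A call with a gripper value outside its range is refused whole. The fingers move at their own pace and stop on an object; FORCE is the grip in N (left out, the last holds). Time passes only in rows, so rows that do not move let the fingers close. It gives the time, the measured TCP pose, the force, the opening and the grip force at its end, in the units of the state.
- manip.sense(): the state, without advancing time (a new reading comes with each control period).
- manip.snapshot(name): name is "side" or "top" or "wrist"; returns (picture, depth): 480x640x3 uint8, red, green, blue; 480x640 float32, m along the optical axis (not along the pixel's ray), 0 where there is no reading.
- manip.camera_model(name): a dict with "fx", "fy", "cx", "cy" (pixels), "origin" and "attitude" of the camera in the world. Camera axes: x right, y up, looking along -z (the intrinsics and any distortion apply to the point x, -y, -z); pixel columns grow to the right and rows downward; lengths in m; the calibration is good to about 2 mm. The wrist camera is an equidistant fisheye: a pixel r from the principal point sees the ray r / f radians off the axis. A picture is of the moment at which its call begins: read the wrist's pose just before it. camera_model takes no time and is no camera call; for the wrist camera it gives the pose at the moment of the call.
- manip.sign_off(): hands the job in; it is judged then, once.
The state is a dict: "t": time; "q": joint angles; "qd": joint speeds; "tau": joint torques, N m; "tcp_pos": TCP position; "tool_rot": TCP orientation; "force": force on the tool from outside, world axes, zero at the start; "ft_torque": the same for the moment, N m; "finger_gap": opening from 0.0 (shut) to 1.0 (fully open); "gripper_force": force on a finger pad.
Only numpy, scipy, OpenCV 4.12 (cv2) and the standard library are available. Lean on these libraries where they do the work, as an engineer would, in place of code of your own. Each camera call takes 0.05 s, during which the arm holds its last target. There are 200 camera calls.

TASK

Before the next batch a colleague across the table wants to check the food processor's blade for nicks. Without forcing anything, turn the wing grip of the blade insert standing in the bowl anticlockwise (seen from above) until it is unlocked, lift the insert straight out of the bowl, and hold it over the middle of the steel pan with its blades about 10 cm above the pan's rim, leaning about 35 degrees so that the blade end points away from the robot towards the far side of the table and the grip leans back towards the robot. Leave the pan, and the dough-kneading insert and the jar of wafer rolls that stand between, where they are, and finish while still holding the insert there, still and clear of the pan.

Things in the scene. Friction and masses are not known exactly. Their poses are not given: they have to be found in the camera images.
- processor: Food processor, fixed: white base 220 x 220 mm, 70 mm high; motor housing on its +x side, 100 to 225 mm from the bowl axis, 190 mm wide, 185 mm high; clear open bowl on the base, inside 170 mm wide, rim 175 mm and inner floor 75 mm above the table, handle out to 137 mm on its -y side. Origin: on the bowl axis at table height; x from the control front to the motor housing, z up.
- bayonet (a point): Middle of the bowl's inner floor, same axes as the processor. A 15 mm steel drive shaft rises 45 mm here; beside it two claws hold the insert's foot lugs. The insert's x axis has a yaw of 104 to 120 degrees in this frame when locked (it then rises only 3 mm); turned anticlockwise from above it lifts freely from 160 on and meets its stop at 190 (wing about front to back). Clockwise stop: 102.
- blade: Blade insert standing in the bowl, loose, about 160 g: black hub 115 mm tall, 33 to 38 mm thick, hollow from below over the drive shaft; turns easily, stays as left. Origin: middle of its foot, z up the hub. Two lugs at the foot towards +x and -x; two steel sickle blades reach 76 mm out on its +y and -y sides, 26 to 52 mm above the foot. Lift 50 mm to leave the shaft, 105 to clear the bowl.
- blade_grip (a point): On the insert's axis in the wing grip, 98 mm above the foot, with the insert's axes: where the TCP should be. The wing is 44 mm long (x), 14 mm thick (y; grip across this from above) and runs from 76 to 115 mm above the foot; below it is the wider hub.
- blade_mid (a point): Point on the insert's axis at the mean height of the two blades, 38 mm above its foot.
- tray: Open rectangular steel pan, 265 mm along its y, 165 mm along its x, 65 mm high, 800 g, loose, standing on the table. Origin: centre of its underside.
- view_line (a point): Not an object. Only its direction matters: its z axis is the direction in which the insert's z axis (foot to grip) should point at the end, 35 degrees from vertical, leaning towards the robot (-x of the world).
- dough_blade: Bystander: black dough-kneading insert with the same hub and wing, but two short straight plastic paddles (62 mm radius), 115 mm tall, standing on the table between the processor and the pan, on the robot's side. Origin: middle of its foot.
- wafer_jar: Bystander: open clear jar full of wafer rolls, 84 mm diameter, 135 mm tall with the rolls, standing between the processor and the pan. Origin: centre of its underside.

How it is judged:
By the outcome, as a careful person would: the job done as asked, in the order asked, and still so for the second after the job is handed in, while the arm keeps its last pose, push and grip.
It also fails if it takes over 45 s, if anything falls off the work surface, if the arm or the gripper's body presses on something with over 40 N, if the wrist force passes 120 N, or if a joint passes its speed limit or range.

## Working session

There is one attempt and no reset: what is moved stays moved. The work goes in short steps, Python scripts to look and compute and a shell command to move; the robot and the scene stay as the last step left them, time stands still between calls to the robot, and variables do not carry over. Pictures are saved under pics/ and viewed, at most 10 in all, crops included, and the job is handed in when it is done.

```bash
mkdir -p pics; ls; python3 - <<'E'
from station import manip
import cv2,numpy as np
s=manip.sense();print(s)
for n in("side","top"):
    im,d=manip.snapshot(n);cv2.imwrite(f"pics/{n}0.png",im[:,:,::-1]);np.save(f"pics/{n}0.npy",d)
    print(n,manip.camera_model(n))
E
```

```text
pics
{'t': 0.0, 'q': array([-1.34949575e+00,  5.28500306e-01,  1.43392651e+00,  2.04225421e-05,
        1.18137771e+00, -1.78509262e-01]), 'qd': array([-1.93174840e-03, -5.17308105e-04, -3.50799365e-05,  8.35454210e-04,
       -1.40572875e-03,  1.09900156e-03]), 'tau': array([ 4.95517979e-04, -4.42348087e+01, -1.78025740e+01, -2.37728100e-04,
        8.28652323e-03, -2.99905764e-06]), 'tcp_pos': array([ 0.24315146, -0.57502135,  0.24900489]), 'tool_rot': array([ 9.80085635e-01,  1.98572214e-01, -1.42201178e-05, -1.10588453e-03]), 'force': array([-0.45140025, -0.27772565,  0.02236628]), 'ft_torque': array([-0.06144272, -0.04159821,  0.00056288]), 'gripper_force': 0.0, 'finger_gap': 0.9982618239577972}
side {'fx': 523.7932215487482, 'fy': 523.7932215487482, 'cx': 312.73503154618766, 'cy': 239.69392471272764, 'origin': array([0.00782379, 0.47937086, 0.96855262]), 'attitude': array([-0.15043343,  0.32129512,  0.8555382 , -0.3770857 ])}
top {'fx': 591.4854777323837, 'fy': 591.4854777323837, 'cx': 315.34328444340684, 'cy': 241.75177446792395, 'origin': array([0.38647134, 0.0048068 , 1.13976505]), 'attitude': array([-0.05383165,  0.05514901,  0.71245683, -0.69747115])}
```

View pics/top0.png

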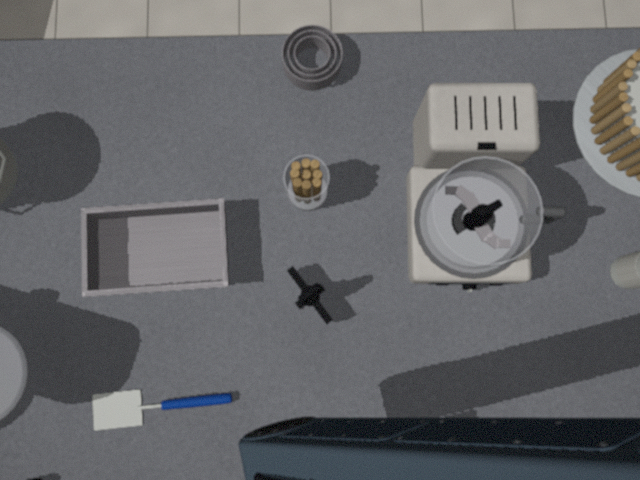

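View pics/side0.png

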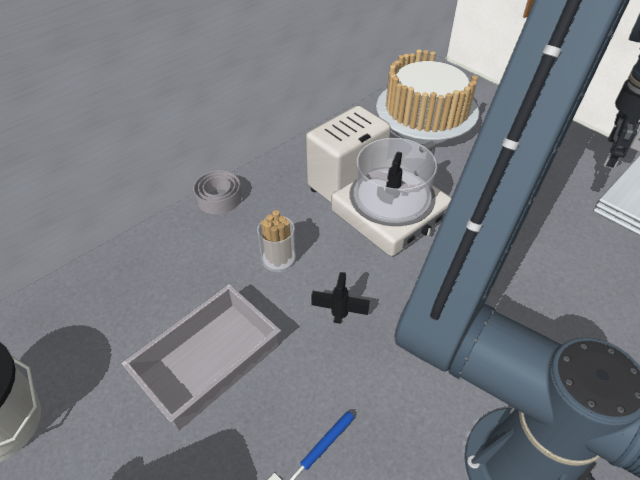

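The top view shows the bowl at about (480,217) with the wing at about (482,215), the pan at (155,247), the jar at (307,182) and the dough blade at (311,295). In the side view the wing stands at about (396,168). Next I'll enlarge the wing and compute positions.

```bash
cat > h.py <<'E'
from station import manip
import cv2,numpy as np
from scipy.spatial.transform import Rotation as R
def ray(n,u,v):
    c=manip.camera_model(n);d=np.array([(u-c['cx'])/c['fx'],-(v-c['cy'])/c['fy'],-1])
    return np.array(c['origin']),R.from_quat(c['attitude']).apply(d)
def atz(n,u,v,z):
    o,d=ray(n,u,v);return o+d*(z-o[2])/d[2]
def proj(n,P):
    c=manip.camera_model(n);p=R.from_quat(c['attitude']).inv().apply(np.atleast_2d(P)-c['origin'])
    return np.c_[c['cx']-c['fx']*p[:,0]/p[:,2],c['cy']+c['fy']*p[:,1]/p[:,2]]
def cloud(n,d):
    v,u=np.mgrid[0:480,0:640];c=manip.camera_model(n)
    p=np.stack([(u-c['cx'])/c['fx']*d,-(v-c['cy'])/c['fy']*d,-d],-1)
    return R.from_quat(c['attitude']).apply(p.reshape(-1,3)).reshape(480,640,3)+c['origin']
E
python3 - <<'E'
from h import *
t=cv2.imread('pics/top0.png');s=cv2.imread('pics/side0.png')
a=cv2.resize(t[145:295,400:560],None,fx=4,fy=4,interpolation=cv2.INTER_CUBIC)
cv2.imwrite('pics/tc.png',a)
P=cloud('top',np.load('pics/top0.npy'))
g=t.max(2)
m=(g<45);m[:150]=0;m[270:]=0;m[:,:440]=0;m[:,530:]=0
m&=P[...,2]>.172  # wing top .190
q=P[m];print('wing',len(q),q.mean(0),q.max(0),q.min(0))
if len(q)>10:
    k=q[q[:,2]>.182];w,v=np.linalg.eigh(np.cov(k[:,:2].T));print(len(k),k.mean(0),np.degrees(np.arctan2(v[1,1],v[0,1])))
    print(cv2.minAreaRect((k[:,:2]*1000).astype(np.float32)))
def box(name,z0,z1,u0,u1,v0,v1):
    m=np.zeros((480,640),bool);m[v0:v1,u0:u1]=1;m&=(P[...,2]>z0)&(P[...,2]<z1)
    k=P[m];print(name,len(k),np.round(k.mean(0),3),cv2.minAreaRect((k[:,:2]*1000).astype(np.float32)))
box('tray rim',.058,.072,60,250,180,310)
box('base',.064,.076,400,540,165,290)
box('motor',.178,.192,410,550,75,170)
box('dough',.105,.125,280,340,260,330)
box('jar',.12,.145,280,335,150,215)
for i in ((475,217,.075),): print(atz('top',*i))
E
```

```text
wing 210 [ 0.57884577 -0.27657711  0.20154561] [0.5954603  0.0048068  1.13976505] [ 0.38647134 -0.30329334  0.17209554]
188 [ 0.5792976  -0.27728397  0.20458295] 123.82955559002134
((494.3353271484375, -145.88014221191406), (15.2803373336792, 370.31243896484375), 33.2327880859375)
tray rim 2660 [0.552 0.302 0.064] ((551.7642822265625, 298.49334716796875), (165.7925567626953, 267.310546875), 2.8163461685180664)
base 6469 [ 0.567 -0.266  0.072] ((584.9293212890625, -285.284912109375), (215.72433471679688, 216.2777099609375), 88.79808044433594)
motor 7043 [ 0.745 -0.288  0.184] ((731.377685546875, -288.8103332519531), (184.49557495117188, 149.17405700683594), 89.08457946777344)
dough 206 [0.458 0.014 0.114] ((458.30035400390625, 13.599032402038574), (13.979393005371094, 43.77967071533203), 35.27696228027344)
jar 665 [0.666 0.015 0.128] ((666.662109375, 15.152873992919922), (54.86784362792969, 55.240997314453125), 13.606287002563477)
[ 0.59173126 -0.29265074  0.075     ]
```

View pics/tc.png

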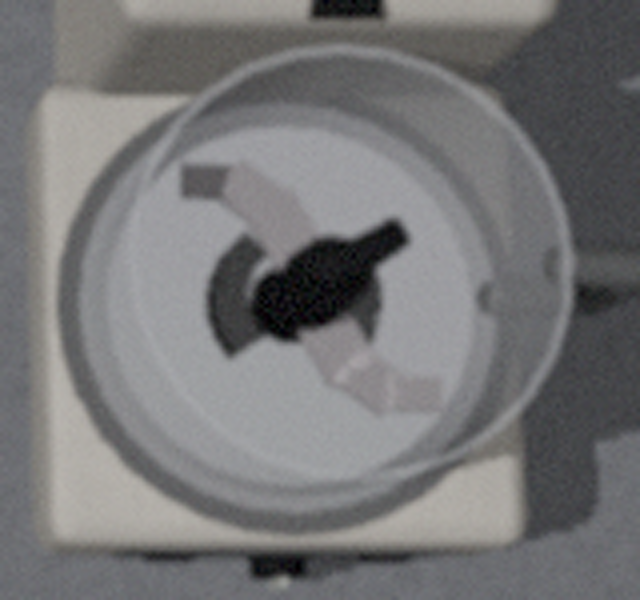

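The crop shows the wing running from about (270,310) to (405,230), a world yaw near 115° (the locked range). The base, motor, pan, dough and jar sizes match what was given. Next I'll refine the wing pose and check clearance heights.

```bash
python3 - <<'E'
from h import *
t=cv2.imread('pics/top0.png');s=cv2.imread('pics/side0.png')
T=cloud('top',np.load('pics/top0.npy'));S=cloud('side',np.load('pics/side0.npy'))
for n,im,P in(('top',t,T),('side',s,S)):
    m=(im.max(2)<60)&(P[...,2]>.150)&(P[...,2]<.2)&(np.hypot(P[...,0]-.585,P[...,1]+.285)<.05)
    q=P[m];print(n,len(q),np.round(q.mean(0),4),np.round(q.max(0),3),np.round(q.min(0),3))
    for lo in (.15,.183):
        k=q[q[:,2]>lo];print(lo,len(k),cv2.minAreaRect((k[:,:2]*1000).astype(np.float32)),np.median(k[:,2]))
    # bowl floor / base robust
    m=(abs(P[...,2]-.07)<.005)&(abs(P[...,0]-.585)<.13)&(abs(P[...,1]+.285)<.13)&(np.hypot(P[...,0]-.585,P[...,1]+.285)>.09)
    print('base',m.sum(),cv2.minAreaRect((P[m][:,:2]*1000).astype(np.float32)))
    m=(abs(P[...,2]-.185)<.005)&(P[...,0]>.69)&(P[...,0]<.85)&(abs(P[...,1]+.285)<.13)
    print('motor',m.sum(),cv2.minAreaRect((P[m][:,:2]*1000).astype(np.float32)))
    m=(abs(P[...,2]-.065)<.004)&(abs(P[...,0]-.55)<.12)&(abs(P[...,1]-.3)<.16)
    k=P[m][:,:2];print('tray',m.sum(),cv2.minAreaRect((k*1000).astype(np.float32)))
m=(T[...,1]<-.42)&(T[...,0]>.35)&(T[...,2]<.9);k=T[m]
for x0 in np.arange(.35,.9,.1):
    kk=k[(k[:,0]>x0)&(k[:,0]<x0+.1)];print(x0,kk[:,2].max() if len(kk) else None)
E
```

```text
top 322 [ 0.5813 -0.2813  0.177 ] [ 0.598 -0.264  0.193] [ 0.57  -0.304  0.15 ]
0.15 322 ((583.7097778320312, -284.029296875), (40.61585998535156, 28.069011688232422), 89.52239990234375) 0.18745681817461618
0.183 191 ((584.32666015625, -284.70391845703125), (13.834939956665039, 42.97163009643555), 27.693355560302734) 0.1897978710456547
base 3396 ((591.7667846679688, -285.1048583984375), (214.7950439453125, 229.9073028564453), 88.81072235107422)
motor 6621 ((746.9761962890625, -289.17578125), (182.91595458984375, 115.77304077148438), 88.80448150634766)
tray 2433 ((551.79736328125, 298.55255126953125), (165.61737060546875, 266.543212890625), 2.890416145324707)
side 185 [ 0.5783 -0.2791  0.174 ] [ 0.597 -0.263  0.193] [ 0.568 -0.307  0.15 ]
0.15 185 ((581.5563354492188, -282.7771301269531), (29.762300491333008, 41.45462417602539), 53.85161209106445) 0.17432496054121782
0.183 75 ((582.4251708984375, -285.8421630859375), (11.39395809173584, 44.14914321899414), 27.239418029785156) 0.1903550894927185
base 1710 ((593.0953369140625, -284.1685791015625), (217.62124633789062, 238.4461212158203), 88.9912109375)
motor 2042 ((747.53955078125, -288.571044921875), (185.80343627929688, 117.7153091430664), 88.92216491699219)
tray 2158 ((552.5455932617188, 297.93939208984375), (168.6571502685547, 266.3024597167969), 2.7765629291534424)
0.35 0.006717909151991774
0.44999999999999996 0.11236921129118937
0.5499999999999999 0.16400098879764013
0.6499999999999999 0.18911237128260205
0.7499999999999999 0.18929567001842906
0.8499999999999999 0.18068482364579086
```

Wing centre is (0.584, -0.285), top 0.190, world yaw 117.5°, which is about 118.7° in the processor frame (locked). I'll lift, then travel over.

```bash
cat > go.py <<'E'
import sys
from h import *
# go.py x y z yaw_deg tilt_deg : target TCP pose; prints remaining shift and turn in tool axes, in move units
def goal(yaw,tilt):
    a=np.radians(yaw);x=[np.cos(a),np.sin(a),0];z=[0,0,-1];M=np.c_[x,np.cross(z,x),z]
    return R.from_matrix(M)*R.from_rotvec([0,-np.radians(tilt),0])
if __name__=='__main__':
    v=list(map(float,sys.argv[1:]));s=manip.sense();r=R.from_quat(s['tool_rot'])
    print('dp',np.round(r.inv().apply(np.array(v[:3])-s['tcp_pos'])/.5,4),'rot',np.round((r.inv()*goal(v[3],v[4])).as_rotvec()/2/np.pi,4))
    print('t',round(s['t'],2),'tcp',np.round(s['tcp_pos'],4),'q',np.round(s['q'],2),'F',np.round(s['force'],1),'T',np.round(s['ft_torque'],2),'gap',round(s['finger_gap'],3),'gf',round(s['gripper_force'],1))
E
python3 -m crank '[{"dp":[0,0,-0.08],"delta_rot":[0,0,0],"fingers":1},{"dp":[0,0,-0.08],"delta_rot":[0,0,0],"fingers":1},{"dp":[0.071,-0.022,0],"delta_rot":[0,0,0],"fingers":1},{"dp":[0.071,-0.022,0],"delta_rot":[0,0,0],"fingers":1},{"dp":[0.071,-0.022,0],"delta_rot":[0,0,0],"fingers":1},{"dp":[0.071,-0.022,0],"delta_rot":[0,0,0],"fingers":1},{"dp":[0.071,-0.022,0],"delta_rot":[0,0,0],"fingers":1},{"dp":[0.071,-0.022,0],"delta_rot":[0,0,0],"fingers":1},{"dp":[0.071,-0.022,0],"delta_rot":[0,0,0],"fingers":1},{"dp":[0.071,-0.022,0],"delta_rot":[0,0,0],"fingers":1},{"dp":[0.071,-0.022,0],"delta_rot":[0,0,0],"fingers":1},{"dp":[0.071,-0.022,0],"delta_rot":[0,0,0],"fingers":1}]' 30
python3 -m crank '[{"dp":[0,0,0],"delta_rot":[0,0,-0.0188],"fingers":1},{"dp":[0,0,0],"delta_rot":[0,0,-0.0188],"fingers":1},{"dp":[0,0,0],"delta_rot":[0,0,-0.0188],"fingers":1},{"dp":[0,0,0],"delta_rot":[0,0,-0.0188],"fingers":1},{"dp":[0,0,0],"delta_rot":[0,0,-0.0188],"fingers":1},{"dp":[0,0,0],"delta_rot":[0,0,-0.0188],"fingers":1},{"dp":[0,0,0],"delta_rot":[0,0,-0.0188],"fingers":1},{"dp":[0,0,0],"delta_rot":[0,0,-0.0188],"fingers":1},{"dp":[0,0,0],"delta_rot":[0,0,-0.0188],"fingers":1},{"dp":[0,0,0],"delta_rot":[0,0,-0.0188],"fingers":1},{"dp":[0,0,0],"delta_rot":[0,0,-0.0188],"fingers":1}]'
python3 go.py .584 -.285 .173 117.5 0
```

```text
t: 1.1
tcp_pos: [0.5285, -0.3345, 0.3295]
tool_rot: [0.98, 0.199, -0.0, -0.0]
force: [0.8, -1.7, -0.5]
finger_gap: 1.0
gripper_force: 0.0
t: 2.02
tcp_pos: [0.5272, -0.3359, 0.3294]
tool_rot: [0.658, 0.753, 0.0, -0.001]
force: [-0.3, 0.3, 0.4]
finger_gap: 0.997
gripper_force: 0.0
dp [0.0854 0.1265 0.3127] rot [-0.0001 -0.0002 -0.055 ]
t 2.02 tcp [ 0.5272 -0.3359  0.3294] q [-0.75  0.45  1.33 -0.    1.36 -0.88] F [-0.3  0.3  0.4] T [0.02 0.01 0.02] gap 0.997 gf 0.0
```

```bash
python3 -m crank '[{"dp":[0.0285,0.0422,0],"delta_rot":[0,0,0],"fingers":1},{"dp":[0.0285,0.0422,0],"delta_rot":[0,0,0],"fingers":1},{"dp":[0.0285,0.0422,0],"delta_rot":[0,0,0],"fingers":1},{"dp":[0,0,0],"delta_rot":[0,0,-0.0183],"fingers":1},{"dp":[0,0,0],"delta_rot":[0,0,-0.0183],"fingers":1},{"dp":[0,0,0],"delta_rot":[0,0,-0.0183],"fingers":1},{"dp":[0,0,0],"delta_rot":[0,0,0],"fingers":1},{"dp":[0,0,0],"delta_rot":[0,0,0],"fingers":1}]'
python3 go.py .584 -.285 .173 117.5 0
python3 - <<'E'
from h import *
im,d=manip.snapshot('wrist');cv2.imwrite('pics/w1.png',im[:,:,::-1]);c=manip.camera_model('wrist');print(c)
# project predicted wing corners (equidistant)
a=np.radians(117.5);ex=np.array([np.cos(a),np.sin(a),0]);ey=np.array([-np.sin(a),np.cos(a),0])
for sx,sy in((22,7),(22,-7),(-22,-7),(-22,7)):
    P=np.array([.584,-.285,.19])+sx/1000*ex+sy/1000*ey
    p=R.from_quat(c['attitude']).inv().apply(P-c['origin']);x,y,z=p[0],-p[1],-p[2]
    r=np.hypot(x,y);th=np.arctan2(r,z);print(np.round([c['cx']+c['fx']*th*x/r,c['cy']+c['fy']*th*y/r],1))
E
```

```text
t: 2.68
tcp_pos: [0.5846, -0.2855, 0.3294]
tool_rot: [0.523, 0.852, 0.0, -0.001]
force: [-0.1, -0.1, -0.5]
finger_gap: 1.003
gripper_force: 0.0
dp [ 0.001  -0.0004  0.3129] rot [-0.0001 -0.0002 -0.0015]
t 2.68 tcp [ 0.5846 -0.2855  0.3294] q [-0.63  0.49  1.27 -0.    1.38 -1.1 ] F [-0.1 -0.1 -0.5] T [-0.02 -0.01  0.01] gap 1.003 gf 0.0
{'fx': 371.64829954431775, 'fy': 371.64829954431775, 'cx': 320.1307700176689, 'cy': 241.19767558133952, 'origin': array([ 0.54705557, -0.21313633,  0.45390887]), 'attitude': array([-0.1566748 , -0.036605  ,  0.23013301,  0.95976657])}
[311.4 202.7]
[330.6 202.5]
[330.7 259.1]
[312.3 259.2]
```

View pics/w1.png

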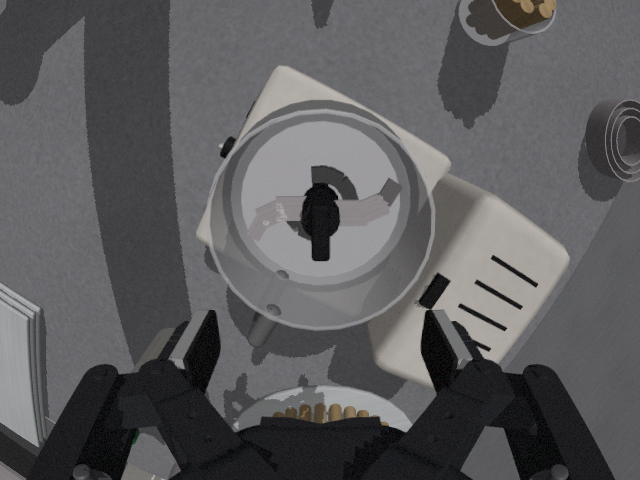

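The wrist picture shows the wing's near end at x 312–329, y ≈ 261, against a prediction of 312–331, y 259. The estimate agrees, so I'll descend and grip.

```bash
python3 -m crank '[{"dp":[0.001,0,0.05],"delta_rot":[0,0,-0.0015],"fingers":1},{"dp":[0,0,0.05],"delta_rot":[0,0,0],"fingers":1},{"dp":[0,0,0.05],"delta_rot":[0,0,0],"fingers":1},{"dp":[0,0,0.05],"delta_rot":[0,0,0],"fingers":1},{"dp":[0,0,0.05],"delta_rot":[0,0,0],"fingers":1},{"dp":[0,0,0.03],"delta_rot":[0,0,0],"fingers":1},{"dp":[0,0,0.02],"delta_rot":[0,0,0],"fingers":1},{"dp":[0,0,0.012],"delta_rot":[0,0,0],"fingers":1},{"dp":[0,0,0],"delta_rot":[0,0,0],"fingers":1},{"dp":[0,0,0],"delta_rot":[0,0,0],"fingers":1}]'
python3 go.py .584 -.285 .173 117.5 0
python3 -m crank '[{"dp":[0,0,0],"delta_rot":[0,0,0],"fingers":0},{"dp":[0,0,0],"delta_rot":[0,0,0],"fingers":-0.3},{"dp":[0,0,0],"delta_rot":[0,0,0],"fingers":-0.5},{"dp":[0,0,0],"delta_rot":[0,0,0],"fingers":-1},{"dp":[0,0,0],"delta_rot":[0,0,0],"fingers":-1},{"dp":[0,0,0],"delta_rot":[0,0,0],"fingers":-1},{"dp":[0,0,0],"delta_rot":[0,0,0],"fingers":-1},{"dp":[0,0,0],"delta_rot":[0,0,0],"fingers":-1},{"dp":[0,0,0],"delta_rot":[0,0,0],"fingers":-1},{"dp":[0,0,0],"delta_rot":[0,0,0],"fingers":-1}]' 40
python3 go.py .584 -.285 .173 179 0
```

```text
t: 3.57
tcp_pos: [0.585, -0.2856, 0.1747]
tool_rot: [0.518, 0.855, -0.0, 0.001]
force: [-0.6, 0.8, 0.6]
finger_gap: 1.004
gripper_force: 0.0
dp [ 0.002  -0.0012  0.0033] rot [0.0001 0.0002 0.0003]
t 3.57 tcp [ 0.585  -0.2856  0.1747] q [-0.63  0.65  1.43  0.    1.06 -1.11] F [-0.6  0.8  0.6] T [-0.03  0.02 -0.05] gap 1.004 gf 0.0
t: 4.4
tcp_pos: [0.5847, -0.2854, 0.1744]
tool_rot: [0.518, 0.856, -0.0, 0.0]
force: [-0.8, 0.3, 4.3]
finger_gap: 0.164
gripper_force: 40.1
dp [ 0.0013 -0.0009  0.0028] rot [-0.000e+00  1.000e-04 -1.704e-01]
t 4.4 tcp [ 0.5847 -0.2854  0.1744] q [-0.63  0.65  1.43 -0.    1.06 -1.11] F [-0.8  0.3  4.3] T [0.04 0.1  0.02] gap 0.164 gf 40.1
```

Gap is 14 mm, which is the wing's thickness, so it is gripped. Now the turn, first half with a check.

```bash
python3 -m crank '[{"dp":[0,0,0],"delta_rot":[0,0,-0.01],"fingers":-1},{"dp":[0,0,0],"delta_rot":[0,0,-0.01],"fingers":-1},{"dp":[0,0,0],"delta_rot":[0,0,-0.01],"fingers":-1},{"dp":[0,0,0],"delta_rot":[0,0,-0.01],"fingers":-1},{"dp":[0,0,0],"delta_rot":[0,0,-0.01],"fingers":-1},{"dp":[0,0,0],"delta_rot":[0,0,-0.01],"fingers":-1}]'
python3 go.py .585 -.2855 .174 179 0
```

```text
t: 4.9
tcp_pos: [0.585, -0.2854, 0.1744]
tool_rot: [0.347, 0.938, 0.0, 0.001]
force: [-0.1, -0.2, 2.8]
finger_gap: 0.161
gripper_force: 40.2
dp [-0.0001 -0.0002  0.0008] rot [ 0.      0.0002 -0.1099]
t 4.9 tcp [ 0.585  -0.2854  0.1744] q [-0.63  0.65  1.43  0.    1.06 -1.49] F [-0.1 -0.2  2.8] T [ 0.03 -0.07  0.04] gap 0.161 gf 40.2
```

```bash
python3 -m crank '[{"dp":[0,0,0],"delta_rot":[0,0,-0.01],"fingers":-1},{"dp":[0,0,0],"delta_rot":[0,0,-0.01],"fingers":-1},{"dp":[0,0,0],"delta_rot":[0,0,-0.01],"fingers":-1},{"dp":[0,0,0],"delta_rot":[0,0,-0.01],"fingers":-1},{"dp":[0,0,0],"delta_rot":[0,0,-0.01],"fingers":-1},{"dp":[0,0,0],"delta_rot":[0,0,-0.01],"fingers":-1},{"dp":[0,0,0],"delta_rot":[0,0,-0.01],"fingers":-1},{"dp":[0,0,0],"delta_rot":[0,0,-0.01],"fingers":-1},{"dp":[0,0,0],"delta_rot":[0,0,-0.01],"fingers":-1},{"dp":[0,0,0],"delta_rot":[0,0,-0.01],"fingers":-1},{"dp":[0,0,0],"delta_rot":[0,0,-0.009],"fingers":-1},{"dp":[0,0,0],"delta_rot":[0,0,0],"fingers":-1}]'
python3 go.py .585 -.2855 .34 179 0
python3 - <<'E'
from h import *
im,d=manip.snapshot('wrist');cv2.imwrite('pics/w2.png',im[:,:,::-1])
E
```

```text
t: 5.9
tcp_pos: [0.5849, -0.2853, 0.1744]
tool_rot: [0.013, 1.0, -0.0, 0.0]
force: [-0.3, -0.4, 3.7]
finger_gap: 0.16
gripper_force: 40.2
dp [-0.0005 -0.0005 -0.3313] rot [-0.      0.0002 -0.0013]
t 5.9 tcp [ 0.5849 -0.2853  0.1744] q [-0.63  0.65  1.43  0.    1.06 -2.17] F [-0.3 -0.4  3.7] T [ 0.09 -0.04  0.04] gap 0.16 gf 40.2
```

View pics/w2.png

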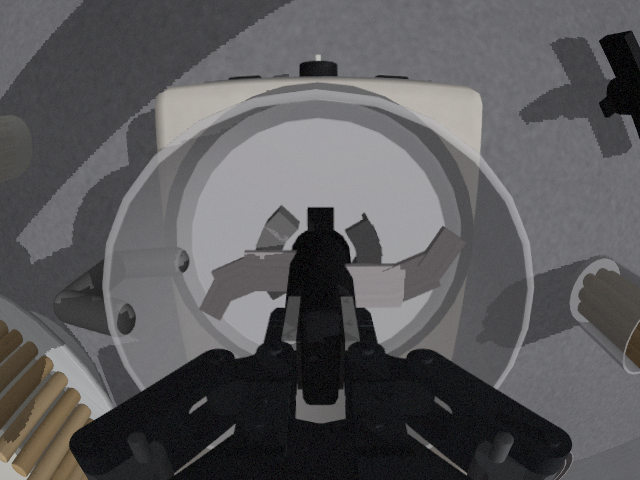

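The wing now points front to back at (320,220–290), with the blades out to both sides at (230,275) and (420,265). It is unlocked at about 180° in the processor frame. Lifting slowly first.

```bash
python3 -m crank '[{"dp":[0,0,-0.01],"delta_rot":[0,0,0],"fingers":-1},{"dp":[0,0,-0.01],"delta_rot":[0,0,0],"fingers":-1},{"dp":[0,0,-0.01],"delta_rot":[0,0,0],"fingers":-1}]' 60
python3 -m crank '[{"dp":[0,0,-0.025],"delta_rot":[0,0,0],"fingers":-1},{"dp":[0,0,-0.025],"delta_rot":[0,0,0],"fingers":-1},{"dp":[0,0,-0.025],"delta_rot":[0,0,0],"fingers":-1},{"dp":[0,0,-0.025],"delta_rot":[0,0,0],"fingers":-1},{"dp":[0,0,-0.03],"delta_rot":[0,0,0],"fingers":-1},{"dp":[0,0,-0.03],"delta_rot":[0,0,0],"fingers":-1},{"dp":[0,0,-0.03],"delta_rot":[0,0,0],"fingers":-1},{"dp":[0,0,-0.03],"delta_rot":[0,0,0],"fingers":-1},{"dp":[0,0,-0.03],"delta_rot":[0,0,0],"fingers":-1},{"dp":[0,0,-0.03],"delta_rot":[0,0,0],"fingers":-1},{"dp":[0,0,-0.03],"delta_rot":[0,0,0],"fingers":-1}]'
python3 go.py .518 .298 .34 180 0
```

```text
t: 6.2
tcp_pos: [0.5841, -0.2849, 0.1887]
tool_rot: [0.013, 1.0, 0.0, -0.001]
force: [0.7, -0.6, -1.4]
finger_gap: 0.154
gripper_force: 59.3
t: 7.12
tcp_pos: [0.5842, -0.285, 0.3447]
tool_rot: [0.013, 1.0, 0.0, -0.0]
force: [0.6, -0.1, -1.3]
finger_gap: 0.154
gripper_force: 59.2
dp [0.1635 1.162  0.01  ] rot [ 0.0001 -0.0001 -0.0043]
t 7.12 tcp [ 0.5842 -0.285   0.3447] q [-0.63  0.48  1.25 -0.    1.42 -2.17] F [ 0.6 -0.1 -1.3] T [-0.04 -0.03  0.01] gap 0.154 gf 59.2
```

Freed and carrying its 1.4 N weight; the foot is at about 0.247 m, clear of everything. Travelling to the pan.

```bash
python3 -m crank '[{"dp":[0.002,0.02,0],"delta_rot":[0,0,0],"fingers":-1},{"dp":[0.006,0.04,0],"delta_rot":[0,0,0],"fingers":-1},{"dp":[0.008,0.06,0],"delta_rot":[0,0,0],"fingers":-1},{"dp":[0.009,0.06,0],"delta_rot":[0,0,0],"fingers":-1},{"dp":[0.009,0.06,0],"delta_rot":[0,0,0],"fingers":-1},{"dp":[0.009,0.06,0],"delta_rot":[0,0,0],"fingers":-1},{"dp":[0.009,0.06,0],"delta_rot":[0,0,0],"fingers":-1},{"dp":[0.009,0.06,0],"delta_rot":[0,0,0],"fingers":-1},{"dp":[0.009,0.06,0],"delta_rot":[0,0,0],"fingers":-1},{"dp":[0.009,0.06,0],"delta_rot":[0,0,0],"fingers":-1},{"dp":[0.009,0.06,0],"delta_rot":[0,0,0],"fingers":-1},{"dp":[0.009,0.06,0],"delta_rot":[0,0,0],"fingers":-1}]'
python3 -m crank '[{"dp":[0.008,0.06,0],"delta_rot":[0,0,0],"fingers":-1},{"dp":[0.008,0.06,0],"delta_rot":[0,0,0],"fingers":-1},{"dp":[0.008,0.06,0],"delta_rot":[0,0,0],"fingers":-1},{"dp":[0.008,0.06,0],"delta_rot":[0,0,0],"fingers":-1},{"dp":[0.008,0.06,0],"delta_rot":[0,0,0],"fingers":-1},{"dp":[0.008,0.06,0],"delta_rot":[0,0,0],"fingers":-1},{"dp":[0.008,0.06,0],"delta_rot":[0,0,0],"fingers":-1},{"dp":[0.006,0.05,0],"delta_rot":[0,0,0],"fingers":-1},{"dp":[0.002,0.02,0],"delta_rot":[0,0,0],"fingers":-1},{"dp":[0,0.01,0],"delta_rot":[0,0,0],"fingers":-1},{"dp":[0,0,0],"delta_rot":[0,0,0],"fingers":-1}]'
python3 go.py .518 .298 .3 180 35
```

```text
t: 8.12
tcp_pos: [0.5431, 0.0481, 0.3431]
tool_rot: [0.013, 1.0, 0.0, -0.001]
force: [0.1, -0.5, -1.7]
finger_gap: 0.154
gripper_force: 59.3
t: 9.03
tcp_pos: [0.5185, 0.2973, 0.3433]
tool_rot: [0.012, 1.0, -0.0, -0.001]
force: [0.7, -0.2, -1.6]
finger_gap: 0.155
gripper_force: 59.3
dp [0.0009 0.0015 0.0865] rot [-0.0013 -0.0974 -0.0038]
t 9.03 tcp [0.5185 0.2973 0.3433] q [ 0.33  0.4   1.38 -0.    1.36 -1.21] F [ 0.7 -0.2 -1.6] T [-0.03  0.    0.03] gap 0.155 gf 59.3
```

```bash
python3 -m crank '[{"dp":[0,0,0],"delta_rot":[0,0,-0.0038],"fingers":-1},{"dp":[0,0,0],"delta_rot":[0,-0.0108,0],"fingers":-1},{"dp":[0,0,0],"delta_rot":[0,-0.0108,0],"fingers":-1},{"dp":[0,0,0],"delta_rot":[0,-0.0108,0],"fingers":-1},{"dp":[0,0,0],"delta_rot":[0,-0.0108,0],"fingers":-1},{"dp":[0,0,0],"delta_rot":[0,-0.0108,0],"fingers":-1},{"dp":[0,0,0],"delta_rot":[0,-0.0108,0],"fingers":-1},{"dp":[0,0,0],"delta_rot":[0,-0.0108,0],"fingers":-1},{"dp":[0,0,0],"delta_rot":[0,-0.0108,0],"fingers":-1},{"dp":[0,0,0],"delta_rot":[0,-0.0108,0],"fingers":-1},{"dp":[0,0,0],"delta_rot":[0,0,0],"fingers":-1},{"dp":[0,0,0],"delta_rot":[0,0,0],"fingers":-1}]'
python3 go.py .5185 .298 .214 180 35
```

```text
t: 10.03
tcp_pos: [0.5185, 0.2952, 0.3434]
tool_rot: [0.001, 0.954, -0.001, 0.299]
force: [-0.2, -0.3, -1.6]
finger_gap: 0.158
gripper_force: 59.4
dp [0.1478 0.006  0.2124] rot [-0.0005 -0.0005 -0.0003]
t 10.03 tcp [0.5185 0.2952 0.3434] q [ 0.45  0.25  1.76 -0.45  0.62 -0.82] F [-0.2 -0.3 -1.6] T [-0.03  0.45 -0.01] gap 0.158 gf 59.4
```

```bash
python3 -m crank '[{"dp":[0.01,0.001,0.015],"delta_rot":[0,0,0],"fingers":-1},{"dp":[0.0185,0.001,0.0265],"delta_rot":[0,0,0],"fingers":-1},{"dp":[0.0185,0.001,0.0265],"delta_rot":[0,0,0],"fingers":-1},{"dp":[0.0185,0.001,0.0265],"delta_rot":[0,0,0],"fingers":-1},{"dp":[0.0185,0.001,0.0265],"delta_rot":[0,0,0],"fingers":-1},{"dp":[0.0185,0.001,0.0265],"delta_rot":[0,0,0],"fingers":-1},{"dp":[0.0185,0,0.0265],"delta_rot":[0,0,0],"fingers":-1},{"dp":[0.0175,0,0.025],"delta_rot":[0,0,0],"fingers":-1},{"dp":[0.009,0,0.013],"delta_rot":[0,0,0],"fingers":-1},{"dp":[0,0,0],"delta_rot":[0,0,0],"fingers":-1},{"dp":[0,0,0],"delta_rot":[0,0,0],"fingers":-1},{"dp":[0,0,0],"delta_rot":[0,0,0],"fingers":-1}]'
python3 go.py .5185 .298 .214 180 35
python3 - <<'E'
from h import *
out=[]
for n in('top','side'):
    im,d=manip.snapshot(n);P=cloud(n,d);np.save(f'pics/{n}9.npy',d);b=im[:,:,::-1].copy()
    m=(abs(P[...,2]-.065)<.004)&(abs(P[...,0]-.55)<.12)&(abs(P[...,1]-.3)<.16)
    print(n,'tray',cv2.minAreaRect((P[m][:,:2]*1000).astype(np.float32)))
    q=proj(n,[[.552,.298,.165],[.5311,.298,.1951],[.5738,.298,.134]]);print(q.round())
    cv2.imwrite(f'pics/{n}9.png',b)
    x,y=q[0].astype(int);x0=max(0,x-80);y0=max(0,y-100);c=cv2.resize(b[y0:y0+200,x0:x0+160],(400,500),interpolation=cv2.INTER_CUBIC)
    for p in q: cv2.circle(c,tuple(int(v) for v in (p-[x0,y0])*2.5),2,(0,0,255),-1)
    out.append(c)
cv2.imwrite('pics/f1.png',np.hstack(out))
E
```

```text
t: 11.03
tcp_pos: [0.5208, 0.2997, 0.2155]
tool_rot: [0.002, 0.954, -0.0, 0.301]
force: [-0.1, -0.4, -1.6]
finger_gap: 0.156
gripper_force: 59.4
dp [ 0.0055 -0.0035 -0.0003] rot [-0.0002  0.0002 -0.0004]
t 11.03 tcp [0.5208 0.2997 0.2155] q [ 0.45  0.46  1.9  -0.87  0.34 -0.34] F [-0.1 -0.4 -1.6] T [ 0.01  0.5  -0.02] gap 0.156 gf 59.4
top tray ((551.831298828125, 298.73193359375), (165.50543212890625, 266.931640625), 2.7842986583709717)
[[138. 237.]
 [132. 247.]
 [143. 228.]]
side tray ((552.193359375, 298.093994140625), (168.60226440429688, 265.7967834472656), 2.764509677886963)
[[193. 318.]
 [196. 316.]
 [189. 320.]]
```

View pics/f1.png

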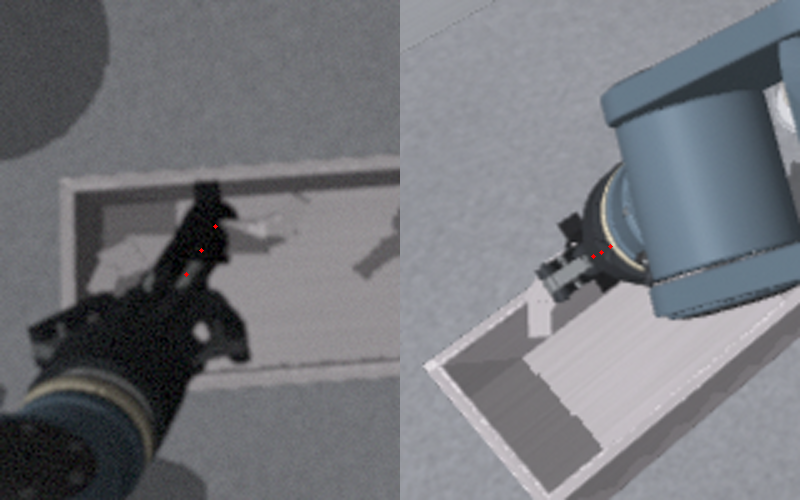

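View pics/side9.png

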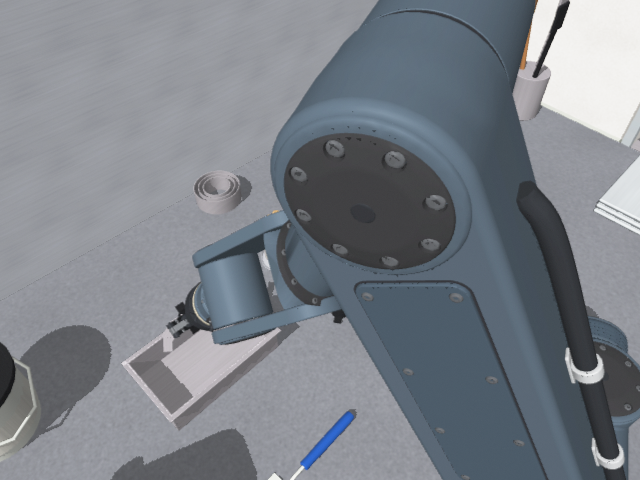

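The pan hasn't moved and the held insert leans outward over it. I'll make a small correction, then use the wrist view to check that the insert hasn't rotated in the grip; in w2 the blade tips were at (210,300) and (455,240).

```bash
python3 -m crank '[{"dp":[0.005,-0.003,0],"delta_rot":[0,0,0],"fingers":-1},{"dp":[0,0,0],"delta_rot":[0,0,0],"fingers":-1},{"dp":[0,0,0],"delta_rot":[0,0,0],"fingers":-1},{"dp":[0,0,0],"delta_rot":[0,0,0],"fingers":-1}]'
python3 go.py .5185 .298 .214 180 35
python3 - <<'E'
from h import *
im,d=manip.snapshot('wrist');b=im[:,:,::-1];a=cv2.imread('pics/w2.png')
cv2.imwrite('pics/w3.png',np.hstack([x[180:420,180:480] for x in(a,b)]))
for n in('top','side'):
    i,dd=manip.snapshot(n);P=cloud(n,dd)
    for nm,z0,z1,c in(('dough',.105,.12,(.458,.014)),('jar',.12,.145,(.666,.015))):
        m=(P[...,2]>z0)&(P[...,2]<z1)&(np.hypot(P[...,0]-c[0],P[...,1]-c[1])<.06)
        if m.sum()>5: print(n,nm,m.sum(),cv2.minAreaRect((P[m][:,:2]*1000).astype(np.float32)))
E
```

```text
t: 11.47
tcp_pos: [0.5176, 0.2982, 0.2138]
tool_rot: [0.001, 0.954, -0.0, 0.301]
force: [0.0, -0.1, -1.3]
finger_gap: 0.157
gripper_force: 59.4
dp [-0.0018 -0.0005  0.0007] rot [-0.0002  0.     -0.0003]
t 11.47 tcp [0.5176 0.2982 0.2138] q [ 0.45  0.46  1.91 -0.89  0.33 -0.32] F [ 0.  -0.1 -1.3] T [-0.04  0.47  0.  ] gap 0.157 gf 59.4
top dough 204 ((458.2591857910156, 13.539074897766113), (14.120973587036133, 43.840389251708984), 34.58774185180664)
top jar 663 ((666.0673828125, 15.486080169677734), (55.89234924316406, 54.97175598144531), 9.71847915649414)
side jar 44 ((685.68017578125, 5.853282928466797), (30.305126190185547, 12.522462844848633), 60.971500396728516)
```

View pics/w3.png

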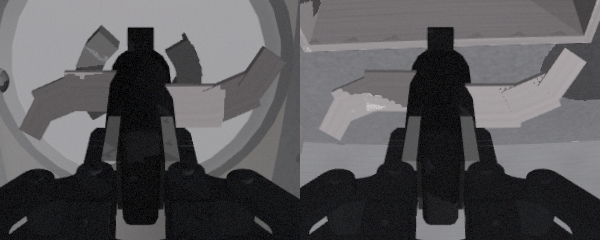

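In the wrist crops the hub and blades sit at the same pixels relative to the fingers as before the lift: hub top at y ≈ 27, blade tip at (283,55) then and (585-300,55) now. So there is no slip. The dough insert and jar haven't moved either, so I'm handing in.

```bash
python3 -m crank '[{"dp":[0,0,0],"delta_rot":[0,0,0],"fingers":-1},{"dp":[0,0,0],"delta_rot":[0,0,0],"fingers":-1},{"dp":[0,0,0],"delta_rot":[0,0,0],"fingers":-1},{"dp":[0,0,0],"delta_rot":[0,0,0],"fingers":-1},{"dp":[0,0,0],"delta_rot":[0,0,0],"fingers":-1},{"dp":[0,0,0],"delta_rot":[0,0,0],"fingers":-1}]' && python3 -c "
from station import manip
print(abs(manip.sense()['qd']).max());print(manip.sign_off())"
```

```text
t: 12.12
tcp_pos: [0.5176, 0.2982, 0.2134]
tool_rot: [0.001, 0.954, -0.0, 0.301]
force: [-0.5, -0.2, -1.2]
finger_gap: 0.152
gripper_force: 59.4
0.0018608456526306185
the job is handed in; nothing more can be done
None
```

The job is handed in at 12 s: the blade insert was unlocked, lifted straight out, and is held still over the middle of the pan, blades about 10 cm above the rim and leaning 35° with the blade end away from the robot; the pan, dough insert and jar have not moved.

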